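Set the metering pump's dial to the marker and start it

ROBOT

A 6-joint arm with a two-finger parallel gripper is mounted at the origin on a cart in front of the work surface, level with it; the furniture and walls round the work are solid. World frame = base frame: x ahead of the robot, y to its left, z up, the work surface at z = 0. Lengths are in mm, angles in rad, forces in N, time in s.
With the tool pointing down it reaches from about 350 to 975 mm from the base axis. Payload 7.1 kg.
Tool frame: the origin (TCP) lies midway between the tips of the shut fingers; the grasp point (between the pads) lies 19 mm behind it; z points along the fingers, y is the line along which they close (so a half turn about z gives the same grasp; the last joint's range is limited). The gripper opens to 88 mm and grips with 3 to 60 N. Pads are 20 mm wide; open, the fingers measure 115 mm over their backs; the gripper's body (75 mm by 178 mm) begins 61 mm behind the grasp point.
Start: joints at [-1.282, 0.423, 1.63, -0, 1.089, -0.019], TCP at [189.369, -595.604, 183.375] pointing down, gripper open.
Joint ranges: [-3, 3], [-0.9, 2.11], [0.09, 2.58], [-1.31, 4.45], [0.11, 2.69], [-2.54, 2.54]. Speed limits (rad/s): [2.39, 2.39, 3.01, 3.14, 3.14, 3.14].

INTERFACE

Orientations are given as a rotation vector (axis times angle).
In Python, from workcell import ctrl gives the robot as it stands.
- The arm moves only by the shell command python3 -m inch 'ROWS' [OPENING]. ROWS is JSON, a list of rows, each an object with "xyz": the shift along the tool's x, y, z in mm, a list of three; "rot": the turn, a rotation vector about the tool's x, y, z in rad, a list of three. In form: [{"xyz": [dx, dy, dz], "rot": [ax, ay, az]}, ...]. A call has 1 to 12 rows; each row is the pose to reach, as a shift and turn from the pose commanded when the call began, along the tool's axes at that moment; what a row does not reach only later rows make up. A row lasts 1/12 s, in which the tool goes at most 41.7 mm and 7.16 degrees, less where a joint would pass 70% of its speed; a pose out of reach is approached as far as the arm can. A call with a gripper value outside its range is refused whole. OPENING is the closure in counts, from 0 (fully open) to 255 (shut), set as the call begins (- or left out, the last holds). The fingers move at their own pace and stop on an object; the grip force is fixed at half the most. Time passes only in rows, so rows that repeat a pose let the fingers close. It gives the time, the measured TCP pose, the force, the opening and the grip force at its end, in the units of the state.
- ctrl.get_obs(): the state, without advancing time (a new reading comes with each control period).
- ctrl.get_image(name): name is "scene" or "top" or "wrist"; returns the picture (400x640x3 uint8, red, green, blue); there is no depth.
- ctrl.camera_model(name): a dict with "fx", "fy", "cx", "cy" (pixels), "position" and "attitude" of the camera in the world. Camera axes: x right, y up, looking along -z (the intrinsics and any distortion apply to the point x, -y, -z); pixel columns grow to the right and rows downward; lengths in mm; the calibration is good to about 2 mm. A picture is of the moment at which its call begins: read the wrist's pose just before it. camera_model takes no time and is no camera call; for the wrist camera it gives the pose at the moment of the call.
- ctrl.close_job(): hands the job in; it is judged then, once.
The state is a dict: "t": time; "qpos": joint angles; "qvel": joint speeds; "joint_torque": joint torques, N m; "ee_pos": TCP position; "orientation": TCP orientation; "ft_force": force on the tool from outside, world axes, zero at the start; "moment": the same for the moment, N m; "width": finger opening in mm; "grasp_force": force on a finger pad.
Only numpy, scipy, OpenCV 4.12 (cv2) and the standard library are available. Lean on these libraries where they do the work, as an engineer would, in place of code of your own. Each camera call takes 0.05 s, during which the arm holds its last target. There are 200 camera calls.

TASK

Set and start the metering pump using only fingertip pushes. Push gently sideways on the upright peg of its round dial to turn the dial until its white index line lines up with the line on the dark steel marker clip on the scale ring, then press the pump's round start button all the way down and let it come up again, leaving the dial set. Do not grasp or lift anything, and leave the glassware, bottles, dish and rack standing where they are.

Things in the scene. Friction and masses are not known exactly. Their poses are not given: they have to be found in the camera images.
- pump: metering pump, fixed to the worktop: a low white box with a flat deck 50 mm above the worktop, standing on it. Origin on the worktop exactly under the dial's axis; z is up. In its own frame the box reaches from x -100 to +100 mm and from y -200 to +100 mm. Round the dial lies a flat aluminium scale ring, radius 96 mm, top 56 mm above the worktop, with black lines every 10 degrees. Two hose stubs stick out 22 mm from its +x side
- dial (a joint): angle of the dial about its upright axis, rad, growing anticlockwise seen from above; at 0 the index line points along the pump's +x axis. It turns endlessly either way without stops, has no spring, and stays where it is left: friction and drag need about 1.5 to 3 N at the peg; a hard knock on the peg counts as rough handling
- dial_peg (a point): centre of the top of the dial's upright peg: an aluminium post 14 mm across whose sleeve spins freely like a crank handle's, 52 mm from the dial's axis, top 108 mm above the worktop, with a foot collar 20 mm across and 3 mm high. The dial is a black disc, radius 75 mm, its face 70 mm above the worktop; an aluminium hub 44 mm across rises 3 mm in its middle
- dial_index (a point): outer end of the dial's white index line, at the rim of the face, 76 mm from the dial's axis and 70 mm above the worktop. The line is 4 mm wide and runs radially outward from the peg, so axis, peg and index lie on one straight line
- clip: dark steel marker clip fixed on the scale ring, 20 mm wide, its top 69 mm above the worktop (below the dial's face), reaching from 78 to 107 mm from the dial's axis, with one white radial line 4 mm wide on top. Its origin lies on the worktop under the dial's axis, its +x axis points from there to the line. It does not move
- clip_line (a point): inner end of the clip's line, 76 mm from the dial's axis and 70 mm above the worktop, where the outer end of the index line must come to lie
- start (a joint): travel of the start button, m: 0 up, 0.006 fully down; springs back up; about 5 N at full travel
- start_top (a point): centre of the top of the start button: a round black cap 32 mm across in a grey housing on the pump's deck, pressed straight down; 50 mm to -x and 150 mm to -y of the dial's axis in the pump's frame
- small_bottle: loose small white bottle 24 mm across, 50 mm tall, standing on the pump's deck about 110 mm behind the start button; origin in the middle of its underside; must stay
- beaker: loose glass beaker, 63 mm across, 85 mm tall, left of the pump; origin in the middle of its underside; must stay
- flask: loose conical flask, 71 mm across, 125 mm tall, right of the pump; origin in the middle of its underside; must stay
- dish: loose flat petri dish, 89 mm across, 15 mm tall, right of the pump; origin in the middle of its underside; must stay
- tall_bottle: loose reagent bottle, 43 mm across, 108 mm tall, left of the pump and behind the beaker; origin in the middle of its underside; must stay
- mt_rack: loose green microtube rack 66 x 105 x 34 mm, left of the pump; origin in the middle of its underside; must stay

How it is judged (in metres and radians):
On the way, in this order (a step that is already met when the one before it is completed fails the run):
1. the dial is at rest with its index line on the clip's line (distance between dial_index and clip_line below 0.004 m and velocity of joint dial between -0.1 and 0.1 rad/s), for 0.3 s.
2. the start button is pressed down with the dial set (value of joint start above 0.0045 m and distance between dial_index and clip_line below 0.004 m), for 0.02 s.
At the end, for the whole second after the job is handed in: the dial rests with the outer end of its index line within 4 mm of the inner end of the clip's line, and the start button, pressed down at least 4.5 mm after the dial was set, is up again (distance between dial_index and clip_line below 0.004 m and velocity of joint dial between -0.05 and 0.05 rad/s and value of joint start below 0.0015 m); the robot touches nothing.
It fails at once if the dial or its peg is pushed or gripped with more than 25 N (it is to be pushed gently) (contact force between any of the fingers, the arm and dial above 25 N).
It fails at once if a bystander is lifted, knocked or shifted by more than 15 mm (distance of any of small_bottle, beaker, flask, dish, tall_bottle, mt_rack from where it was at the start of the episode above 0.015 m).
It fails at once if a bystander is tipped over (angle between any of small_bottle, beaker, flask, tall_bottle's own z axis and vertical above 0.4 rad).
It also fails if it takes over 56 s, if anything falls off the work surface, if the arm or the gripper's body presses on something with over 40 N, if the wrist force passes 120 N, or if a joint passes its speed limit or range.

## Working session

There is one attempt and no reset: what is moved stays moved. The work goes in short steps, Python scripts to look and compute and a shell command to move; the robot and the scene stay as the last step left them, time stands still between calls to the robot, and variables do not carry over. Pictures are saved under pics/ and viewed, at most 10 in all, crops included, and the job is handed in when it is done.

```bash
mkdir -p pics; python3 - <<'E'
from workcell import ctrl
import cv2,numpy as np
o=ctrl.get_obs();print({k:np.round(o[k],3) for k in('t','ee_pos','orientation','width')})
for n in('top','scene'):
    im=ctrl.get_image(n);cv2.imwrite(f'pics/{n}0.png',im[:,:,::-1]);m=ctrl.camera_model(n);print(n,m)
E
```

```text
{'t': np.float64(0.0), 'ee_pos': array([ 189.173, -595.048,  182.621]), 'orientation': array([-3.103, -0.481,  0.   ]), 'width': np.float64(87.96)}
top {'fx': 479.8861044595492, 'fy': 479.8861044595492, 'cx': 318.9994986907658, 'cy': 203.6604499075609, 'position': array([ 392.13464276,  -42.00322683, 1750.55749963]), 'attitude': array([ 0.08448782, -0.05735493, -1.59903355])}
scene {'fx': 512.5032432805707, 'fy': 512.5032432805707, 'cx': 315.85970360255163, 'cy': 199.0694588672324, 'position': array([-200.03672471,  700.72917027, 1348.90147925]), 'attitude': array([ 0.31727531, -0.79498952, -2.24325313])}
```

View pics/top0.png

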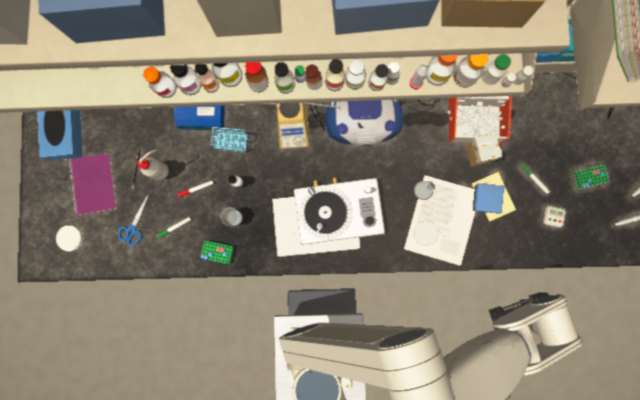

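View pics/scene0.png

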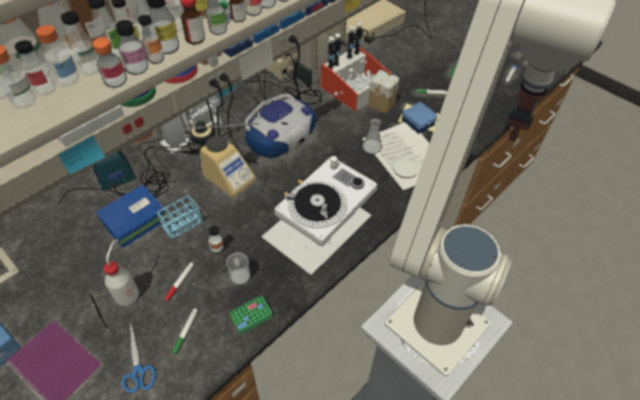

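The top view shows the pump: dial centre near (325,212), hose stubs at the top (pump +x is roughly world +x), and the button around (370,222). Next I'll enlarge both views and locate the dial.

```bash
cat > h.py <<'E'
import numpy as np,cv2
from scipy.spatial.transform import Rotation as R
from workcell import ctrl
def ray(m,u,v):
    d=np.array([(u-m['cx'])/m['fx'],-(v-m['cy'])/m['fy'],-1.])
    return m['position'],R.from_rotvec(m['attitude']).apply(d)
def onz(m,u,v,z):
    p,d=ray(m,u,v); return (p+d*(z-p[2])/d[2])[:2]
def px(m,P):
    c=R.from_rotvec(m['attitude']).inv().apply(np.asarray(P,float)-m['position'])
    return np.stack([m['cx']-m['fx']*c[...,0]/c[...,2],m['cy']+m['fy']*c[...,1]/c[...,2]],-1)
E
python3 - <<'E'
from h import *
a=cv2.imread('pics/top0.png');b=cv2.imread('pics/scene0.png')
A=cv2.resize(a[170:250,285:395],None,fx=7,fy=7,interpolation=cv2.INTER_CUBIC)[:,:400*2]
cv2.imwrite('pics/c1.png',A)
for n,im,r in(('top',a,(185,240,300,352)),('scene',b,(175,235,285,350))):
    m=ctrl.camera_model(n)
    g=im[r[0]:r[1],r[2]:r[3]].max(2)<70
    N,l,s,c=cv2.connectedComponentsWithStats(g.astype(np.uint8))
    i=1+s[1:,4].argmax();cs=cv2.findContours((l==i).astype(np.uint8),0,2)[0]
    e=cv2.fitEllipse(cv2.convexHull(max(cs,key=cv2.contourArea)));u,v=e[0][0]+r[2],e[0][1]+r[0]
    print(n,e,u,v,onz(m,u,v,70))
m=ctrl.camera_model('top')
for q in((299,189),(378,180),(384,236),(299,243)): print(onz(m,*q,50))
E
```

```text
top ((24.69499969482422, 26.800045013427734), (38.49949645996094, 38.74308776855469), 67.23187255859375) 324.6949996948242 211.80004501342773 [514.83333169 -34.41256097]
scene ((31.79631805419922, 26.917036056518555), (35.94252014160156, 45.28474807739258), 92.07081604003906) 316.7963180541992 201.91703605651855 [508.58698504 -29.38991485]
[600.63430466  54.96954849]
[ 624.23659425 -227.70165959]
[ 424.46067212 -240.92363041]
[408.48882376  59.75380761]
```

View pics/c1.png

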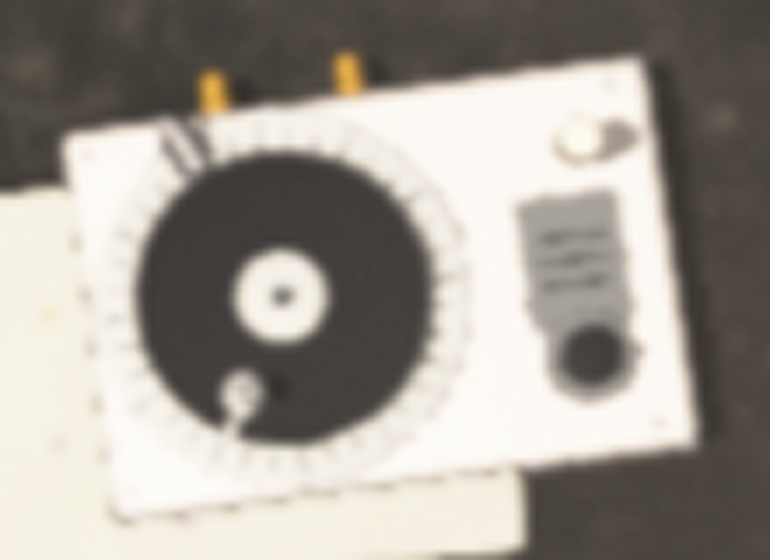

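Dial centre is about (512,-33), the clip at about +33° from world +x and the index at about 159°, so I turn roughly 125° clockwise. I'll bring the arm over the pump and shut the fingers so the wrist camera can measure.

```bash
python3 -m inch '[{"xyz":[0,0,-40],"rot":[0,0,0]},{"xyz":[0,0,-80],"rot":[0,0,0]},{"xyz":[22,-24,-80],"rot":[0,0,0.05]},{"xyz":[48,-53,-80],"rot":[0,0,0.1]},{"xyz":[75,-83,-80],"rot":[0,0,0.15]},{"xyz":[102,-113,-80],"rot":[0,0,0.2]},{"xyz":[129,-143,-80],"rot":[0,0,0.25]},{"xyz":[156,-173,-80],"rot":[0,0,0.308]},{"xyz":[183,-203,-80],"rot":[0,0,0.308]},{"xyz":[210,-233,-80],"rot":[0,0,0.308]},{"xyz":[230,-256,-80],"rot":[0,0,0.308]},{"xyz":[240,-267,-80],"rot":[0,0,0.308]}]' 255; python3 - <<'E'
from h import *
o=ctrl.get_obs();T=R.from_rotvec(o['orientation'])
print(o['t'],o['ee_pos'],T.as_matrix().round(3));print((T.inv().apply(np.array([430,-60,265])-o['ee_pos'])).round(1))
m=ctrl.camera_model('wrist');print(m['position']-o['ee_pos'],R.from_rotvec(m['attitude']).as_matrix().round(2),m['fx'])
E
```

```text
t: 1.1
ee_pos: [337.6, -265.2, 263.2]
orientation: [-3.141, -0.003, 0.0]
ft_force: [0.3, -0.6, 0.3]
width: 11.4
grasp_force: 0.0
1.1 [ 337.55762494 -265.24622758  263.17130742] [[ 1.     0.002 -0.   ]
 [ 0.002 -1.     0.001]
 [-0.    -0.001 -1.   ]]
[  92.8 -205.1   -1.6]
[7.42785172e+01 8.36089993e-02 1.99956746e+02] [[ 0.    0.96  0.27]
 [-1.    0.   -0.  ]
 [-0.   -0.27  0.96]] 291.31464284001345
```

```bash
python3 -m inch '[{"xyz":[10,-25,10],"rot":[0,0,0]},{"xyz":[25,-60,20],"rot":[0,0,0]},{"xyz":[40,-98,30],"rot":[0,0,0]},{"xyz":[55,-135,40],"rot":[0,0,0]},{"xyz":[68,-170,50],"rot":[0,0,0]},{"xyz":[78,-195,60],"rot":[0,0,0]},{"xyz":[82,-205,63],"rot":[0,0,0]},{"xyz":[82,-205,63],"rot":[0,0,0]},{"xyz":[82,-205,63],"rot":[0,0,0]}]' 255; python3 - <<'E'
from h import *
m=ctrl.camera_model('wrist');im=ctrl.get_image('wrist')[:,:,::-1].copy();cv2.imwrite('pics/w0.png',im)
import pickle;pickle.dump(m,open('w0.pkl','wb'))
print(px(m,[[512,-33,70],[470,-188,60]]))
E
```

```text
t: 1.85
ee_pos: [419.0, -63.2, 200.1]
orientation: [3.142, 0.003, -0.002]
ft_force: [-1.0, -0.2, -0.5]
width: 0.2
grasp_force: 0.0
[[289.13686818 100.02634112]
 [426.10093293 139.52999326]]
```

View pics/w0.png

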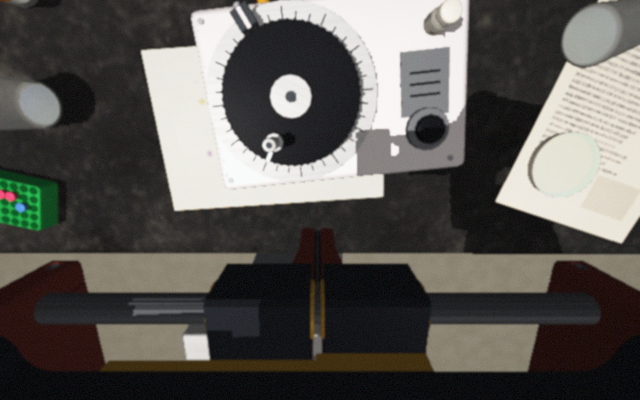

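The wrist view shows the dial centre at (291,95), peg top (272,142), index line end about (266,165), clip (243,17) and button (430,127). Next I'll fit the dial and read the angles.

```bash
cat >> h.py <<'E'
def dial(im,m,c0):
    """fit rim of black face at z=70 -> centre"""
    g=cv2.cvtColor(im,cv2.COLOR_BGR2GRAY).astype(np.float32)
    a=np.radians(np.arange(0,360,2.));rr=np.arange(60,90,.5);pts=[]
    for t in a:
        P=np.stack([c0[0]+rr*np.cos(t),c0[1]+rr*np.sin(t),0*rr+70],1);q=px(m,P).astype(np.float32)
        b=cv2.remap(g,q[:,0][None],q[:,1][None],1)[0]
        d=b[4:]-b[:-4];i=d.argmax()
        if d[i]>30 and b[:max(i,5)].max()<90: pts.append(P[i+2,:2])
    p=np.array(pts)
    for _ in range(4):
        s=np.linalg.lstsq(np.c_[2*p,np.ones(len(p))],(p**2).sum(1),rcond=None)[0]
        r=np.sqrt(s[2]+s[:2]@s[:2]);e=abs(np.hypot(*(p-s[:2]).T)-r);p=p[e<max(1.,2*e.std())]
    return s[:2],r,len(p)
def prof(im,m,c,r0,r1,z,st=.25):
    g=cv2.cvtColor(im,cv2.COLOR_BGR2GRAY).astype(np.float32)
    d=np.arange(0,360,st);t=np.radians(d)[:,None];r=np.arange(r0,r1,.5)[None]
    P=np.stack([c[0]+r*np.cos(t),c[1]+r*np.sin(t),z+0*t*r],-1);q=px(m,P).astype(np.float32)
    return d,cv2.remap(g,q[...,0],q[...,1],1).mean(1)
def peak(d,b,lo,hi):
    k=(d>=lo)&(d<=hi);d,b=d[k],b[k];i=b.argmax();k=abs(d-d[i])<=4;w=np.clip(b[k]-(b[k].min()+b[k].max())/2,0,None)
    return (d[k]*w).sum()/w.sum(),b[i]
E
python3 - <<'E'
from h import *
import pickle;m=pickle.load(open('w0.pkl','rb'));im=cv2.imread('pics/w0.png')
c=np.array([512.,-33.])
for _ in range(3):
    c,r,n=dial(im,m,c);print(c,r,n)
d,b=prof(im,m,c,64,74,70);print('index',peak(d,b,120,200))
d2,b2=prof(im,m,c,82,104,69);print('clip',peak(d2,b2,20,50));k=(d2>20)&(d2<55);print(b2[k][::6].round())
print('peg',onz(m,272,142,108)-c,'btn',onz(m,430,127,60)-c, 'clip pix',onz(m,243,17,69)-c)
for z,p in((0,(30,103)),): print('beaker',onz(m,*p,85))
E
```

```text
[515.60720645 -35.1987871 ] 73.99957750844148 126
[515.64019469 -35.28151556] 74.02951022037354 122
[515.66503184 -35.28375236] 74.04553215732972 123Traceback (most recent call last):
  File "<stdin>", line 6, in <module>
  File "h.py", line 29, in prof
    P=np.stack([c[0]+r*np.cos(t),c[1]+r*np.sin(t),z+0*t*r],-1);q=px(m,P).astype(np.float32)
                                                                 ~~^^^^^
  File "h.py", line 10, in px
    c=R.from_rotvec(m['attitude']).inv().apply(np.asarray(P,float)-m['position'])
  File "scipy/spatial/transform/_rotation.pyx", line 2580, in scipy.spatial.transform._rotation.Rotation.apply
ValueError: Expected input of shape (3,) or (P, 3), got (1440, 20, 3).
```

Centre (515.7,-35.3), radius 74 against 75 given, so the fit is good. I'll fix the shape bug.

```bash
sed -i "s/    c=R.from_rotvec(m\['attitude'\]).inv().apply(np.asarray(P,float)-m\['position'\])/    c=(np.asarray(P,float)-m['position'])@R.from_rotvec(m['attitude']).as_matrix()/" h.py
cat > rd.py <<'E'
from h import *
def read(im,m,c,lo,hi):
    d,b=prof(im,m,c,64,74,70);d2,b2=prof(im,m,c,82,104,69)
    print('index',peak(d,b,lo,hi),'clip',peak(d2,b2,20,50));return d2,b2
E
python3 - <<'E'
from rd import *
import pickle;m=pickle.load(open('w0.pkl','rb'));im=cv2.imread('pics/w0.png')
c,r,n=dial(im,m,np.array([515.7,-35.3]))
d2,b2=read(im,m,c,120,200);k=(d2>18)&(d2<55);print(b2[k][::6].round())
print('peg',onz(m,272,142,108)-c,'btn',onz(m,430,127,60)-c, 'clip pix',onz(m,243,17,69)-c)
E
```

```text
index (np.float64(157.14978613121647), np.float32(247.14375)) clip (np.float64(49.527708047364456), np.float32(240.77008))
[132. 130. 113.  94.  94.  71.  68.  71. 161. 231. 173.  94. 102. 174.
 236. 240. 240. 240. 240. 239. 240. 241. 241. 241. 241.]
peg [-45.06864546  16.74797271] btn [ -31.73483825 -155.62532498] clip pix [75.21297253 46.8510854 ]
```

Index is at 157.1°, the clip line at about 31.7°. I'll lower the shut fingertips onto the trailing side of the peg (finger at 198°, r=57), tip at z≈83.

```bash
python3 -m inch '[{"xyz":[15,-4,10],"rot":[0,0,0]},{"xyz":[32,-8,25],"rot":[0,0,0]},{"xyz":[42,-10,45],"rot":[0,0,0]},{"xyz":[42,-10,70],"rot":[0,0,0]},{"xyz":[42,-10,92],"rot":[0,0,0]},{"xyz":[42,-10,108],"rot":[0,0,0]},{"xyz":[42,-10,115],"rot":[0,0,0]},{"xyz":[42,-10,117],"rot":[0,0,0]},{"xyz":[42,-10,117],"rot":[0,0,0]},{"xyz":[42,-10,117],"rot":[0,0,0]}]' 255; python3 - <<'E'
from rd import *
m=ctrl.camera_model('wrist');im=ctrl.get_image('wrist')[:,:,::-1].copy();cv2.imwrite('pics/w1.png',im)
import pickle;pickle.dump(m,open('w1.pkl','wb'))
c,r,n=dial(im,m,np.array([515.7,-35.3]));print(c,r,n,ctrl.get_obs()['ee_pos'])
d,b=prof(im,m,c,82,104,69);print('clip',peak(d,b,27,36))
for a in(190,180,170,160,150,140,130,120,110,100,90,80,70,64,60): print(a,(np.array([1,-1])*(c+56*np.array([np.cos(np.radians(a)),np.sin(np.radians(a))])-ctrl.get_obs()['ee_pos'][:2])).round(1))
E
```

```text
t: 2.73
ee_pos: [461.9, -54.1, 84.3]
orientation: [3.141, -0.002, 0.002]
ft_force: [0.2, -0.0, 0.9]
width: 0.0
grasp_force: 0.0
[516.14995506 -34.9175473 ] 73.62157772247292 138 [462.15497146 -53.94247546  84.49437986]
clip (np.float64(31.659875977186893), np.float32(226.79274))
190 [-1.2 -9.3]
180 [ -2. -19.]
170 [ -1.2 -28.7]
160 [  1.4 -38.2]
150 [  5.5 -47. ]
140 [ 11.1 -55. ]
130 [ 18.  -61.9]
120 [ 26.  -67.5]
110 [ 34.8 -71.6]
100 [ 44.3 -74.2]
90 [ 54. -75.]
80 [ 63.7 -74.2]
70 [ 73.1 -71.6]
64 [ 78.5 -69.4]
60 [ 82.  -67.5]
```

View pics/w1.png

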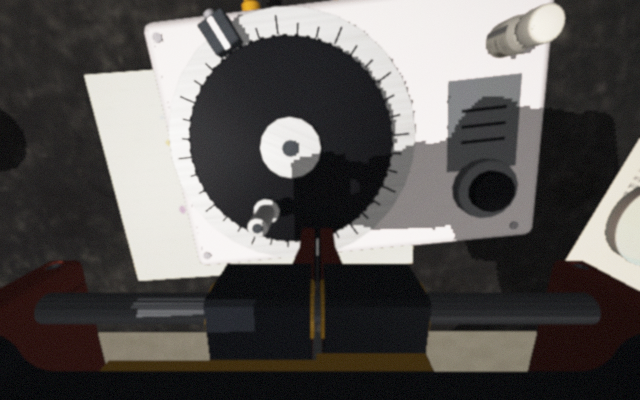

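The fingers are behind the peg (peg top at (265,210), finger tips at (318,235)), with the tip clear of the dial. Next, a gentle first push along the arc.

```bash
python3 -m inch '[{"xyz":[-1,-4,0],"rot":[0,0,0]},{"xyz":[-1,-8,0],"rot":[0,0,0]},{"xyz":[-1.5,-11,0],"rot":[0,0,0]},{"xyz":[-2,-13,0],"rot":[0,0,0]},{"xyz":[-2,-15,0],"rot":[0,0,0]},{"xyz":[-2,-17,0],"rot":[0,0,0]},{"xyz":[-2,-19,0],"rot":[0,0,0]},{"xyz":[-2,-21,0],"rot":[0,0,0]},{"xyz":[-2,-23,0],"rot":[0,0,0]},{"xyz":[-1.6,-25,0],"rot":[0,0,0]},{"xyz":[-1.2,-28,0],"rot":[0,0,0]},{"xyz":[-0.6,-31,0],"rot":[0,0,0]}]' 255; cat > look.py <<'E'
from rd import *
import sys
m=ctrl.camera_model('wrist');o=ctrl.get_obs();im=ctrl.get_image('wrist')[:,:,::-1].copy();cv2.imwrite(f'pics/{sys.argv[1]}.png',im)
c=np.array([516.,-35.1]);print(dial(im,m,c))
d,b=prof(im,m,c,64,74,70);print('index',peak(d,b,float(sys.argv[2]),float(sys.argv[3])))
e=o['ee_pos'][:2]-c;print('t',o['t'],'finger ang',np.degrees(np.arctan2(e[1],e[0])),np.hypot(*e))
for a in map(float,sys.argv[4:]): print(a,(np.array([1,-1])*(c+56*np.array([np.cos(np.radians(a)),np.sin(np.radians(a))])-o['ee_pos'][:2])).round(1))
E
python3 look.py w2 100 180 165 160 155 150 145 140 135 130 125 120 115 110 105 100 95 90 85 80 75 70 65
```

```text
t: 3.78
ee_pos: [460.7, -22.2, 83.3]
orientation: [-3.142, 0.001, 0.0]
ft_force: [0.4, 0.8, -0.0]
width: 0.1
grasp_force: 0.0
(array([516.18527079, -34.50946908]), np.float64(73.60077103299352), 151)
index (np.float64(156.58358815606073), np.float32(102.18828))
t 3.7833 finger ang 166.90997942996032 56.82057985785977
165.0 [ 1.3 -1.6]
160.0 [ 2.7 -6.3]
155.0 [  4.6 -10.8]
150.0 [  6.8 -15.1]
145.0 [  9.5 -19.3]
140.0 [ 12.4 -23.1]
135.0 [ 15.7 -26.7]
130.0 [ 19.3 -30. ]
125.0 [ 23.2 -33. ]
120.0 [ 27.3 -35.6]
115.0 [ 31.7 -37.9]
110.0 [ 36.2 -39.8]
105.0 [ 40.9 -41.2]
100.0 [ 45.6 -42.3]
95.0 [ 50.5 -42.9]
90.0 [ 55.3 -43.1]
85.0 [ 60.2 -42.9]
80.0 [ 65.1 -42.3]
75.0 [ 69.8 -41.2]
70.0 [ 74.5 -39.8]
65.0 [ 79.  -37.9]
```

View pics/w2.png

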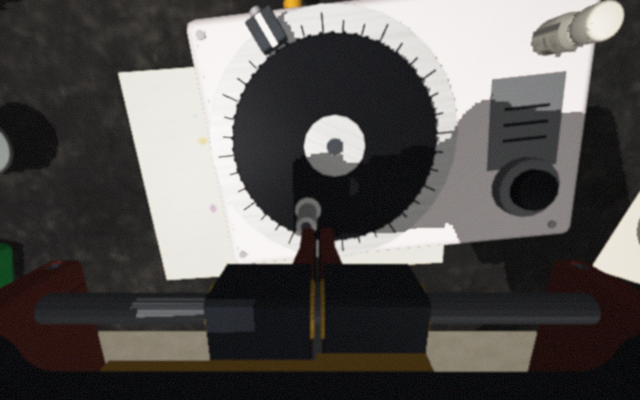

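Peg top is at (308,208) with the fingertip just touching behind it, and the force is small. I'll carry on along the arc.

```bash
python3 -m inch '[{"xyz":[1,-1.5,0],"rot":[0,0,0]},{"xyz":[2,-3.5,0],"rot":[0,0,0]},{"xyz":[2.7,-6,0],"rot":[0,0,0]},{"xyz":[3.6,-8.5,0],"rot":[0,0,0]},{"xyz":[4.6,-10.8,0],"rot":[0,0,0]},{"xyz":[5.7,-13,0],"rot":[0,0,0]},{"xyz":[6.8,-15.1,0],"rot":[0,0,0]},{"xyz":[8.1,-17.2,0],"rot":[0,0,0]},{"xyz":[9.5,-19.3,0],"rot":[0,0,0]},{"xyz":[11,-21.3,0],"rot":[0,0,0]},{"xyz":[12.4,-23.1,0],"rot":[0,0,0]},{"xyz":[14,-25,0],"rot":[0,0,0]}]' 255;python3 look.py w3 60 145 134 130 125 120 115 110 105 100 95 90 85 80 75 70 65 60
```

```text
t: 4.83
ee_pos: [474.8, 2.7, 83.4]
orientation: [-3.142, 0.0, -0.0]
ft_force: [0.3, 0.4, -0.6]
width: 0.6
grasp_force: 0.0
(array([516.28999852, -34.11798121]), np.float64(73.55930705105405), 157)
index (np.float64(76.80616563279892), np.float32(46.50879))
t 4.8333 finger ang 137.44136522471675 55.9350564931617
134.0 [ 2.3 -2.5]
130.0 [ 5.2 -5.1]
125.0 [ 9.1 -8. ]
120.0 [ 13.2 -10.7]
115.0 [ 17.5 -12.9]
110.0 [ 22.  -14.8]
105.0 [ 26.7 -16.3]
100.0 [ 31.5 -17.3]
95.0 [ 36.3 -18. ]
90.0 [ 41.2 -18.2]
85.0 [ 46.1 -18. ]
80.0 [ 50.9 -17.3]
75.0 [ 55.7 -16.3]
70.0 [ 60.4 -14.8]
65.0 [ 64.9 -12.9]
60.0 [ 69.2 -10.7]
```

View pics/w3.png

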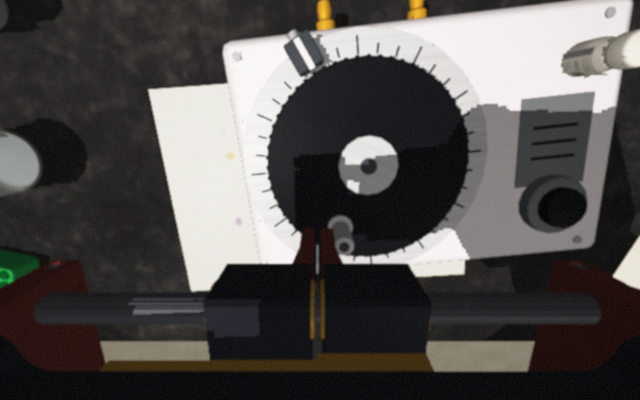

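```bash
python3 - <<'E'
from rd import *
import pickle
m=ctrl.camera_model('wrist')   # pose now (w3)
m1=pickle.load(open('w1.pkl','rb'));c=np.array([516.,-35.1])
m0=pickle.load(open('w0.pkl','rb'))
for mm,a,b in((m0,(268,147),(272,140)),(m1,(258,228),(266,208)),(m,(344,244),(340,225))):
    p=onz(mm,*a,108)-c;q=onz(mm,*b,75)-c
    print('top',p+c,np.degrees(np.arctan2(p[1],p[0])),np.hypot(*p),'base',np.degrees(np.arctan2(q[1],q[0])),np.hypot(*q))
print('tcp px',px(m,[ctrl.get_obs()['ee_pos']]),ctrl.get_obs()['ee_pos'])
E
```

```text
top [465.72336779 -14.44805599] 157.66879575415035 54.35294414365888 base 154.95251584410408 50.57030173044925
top [468.02425805 -15.87460589] 158.16246554630354 51.68450052163245 base 156.4545948540451 48.68719556710653
top [470.44515783 -14.6282988 ] 155.801524225914 49.94330981731774 base 155.2781722119455 49.225945650411084
tcp px [[317.12013691 224.01444883]] [475.20628368   2.90926147  83.43260486]
```

The pixels say the peg has not moved (still about 156°) and the finger got past it. I'll look closely from the scene camera and at an enlarged wrist crop.

```bash
python3 - <<'E'
from h import *
s=ctrl.get_image('scene')[:,:,::-1].copy();cv2.imwrite('pics/s3.png',s);w=cv2.imread('pics/w3.png');w2=cv2.imread('pics/w2.png')
m=ctrl.camera_model('scene');print('tcp',px(m,[ctrl.get_obs()['ee_pos']]),'peg',px(m,[[468,-15,108],[468,-15,70]]))
A=cv2.resize(s[150:250,260:394],(800,600)[0:0] or (400,300),interpolation=cv2.INTER_CUBIC)
f=lambda i,a,b,c,d:cv2.resize(i[a:b,c:d],(400,300),interpolation=cv2.INTER_CUBIC)
B=f(w,190,265,270,370);C=f(w2,190,265,260,360)
B,C=[np.clip(x*2.2,0,255).astype(np.uint8) for x in(B,C)]
cv2.imwrite('pics/c2.png',np.vstack([np.hstack([A,f(s,0,400,100,633)]),np.hstack([C,B])]))
E
```

```text
tcp [[317.20232224 210.93475616]] peg [[322.95537569 204.14075948]
 [322.71820519 211.6298945 ]]
```

View pics/c2.png

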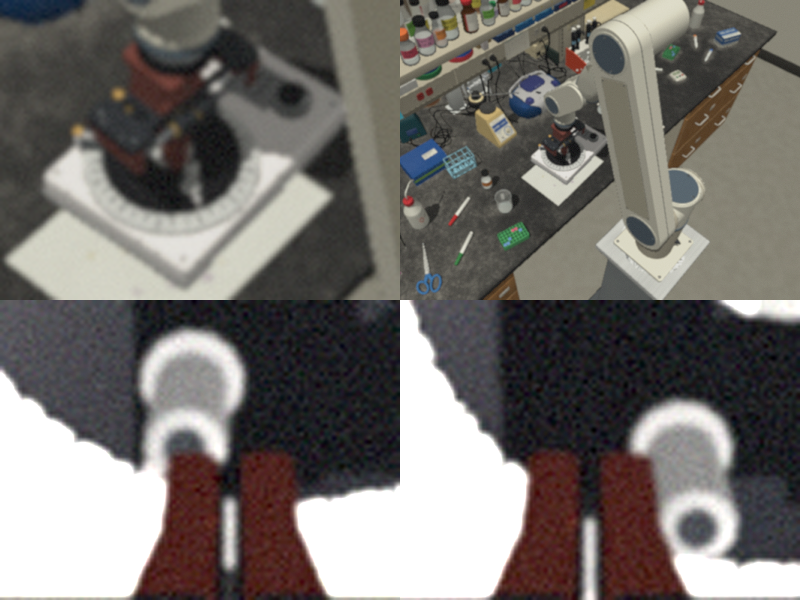

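In both views the visible finger tip sits well above the reported TCP, and in w2 it hides the peg top. So the finger passed over the peg. I'll triangulate the tip from the two views.

```bash
python3 - <<'E'
from h import *
s=cv2.imread('pics/s3.png');w=cv2.imread('pics/w3.png')
o=ctrl.get_obs();T=o['ee_pos'];print(T,o['width'],o['ft_force'])
h=cv2.cvtColor(s,cv2.COLOR_BGR2HSV)
r=(s[:,:,2].astype(int)-s[:,:,1]>18)
for v in range(192,216): print(v,''.join('#' if r[v,u] else '.' for u in range(295,340)))
mw=ctrl.camera_model('wrist');ms=ctrl.camera_model('scene')
r=(w[:,:,2].astype(int)-w[:,:,1]>18);ys,xs=np.where(r[200:262,295:342]);print('wrist top row',ys.min()+200)
for dx in(-10,0,10):
  for dz in(0,10,20,30,40):
    P=T+[dx,0,dz];print(dx,dz,px(mw,[P])[0].round(1),px(ms,[P])[0].round(1))
E
```

```text
[474.97603493   2.76411977  83.39816317] 0.5026786842865306 [1.02336995 0.7837545  0.91525082]
192 .............................................
193 .............................................
194 .............................................
195 .............................................
196 .............................................
197 ##.....................#.....................
198 ####.................#####...................
199 .###................###.#....................
200 ...###..............#####....................
201 ....###..............####....................
202 .....#######...........###...................
203 ......#######..........###...................
204 ........#####..........#.....................
205 .........###............#....................
206 ..........##.................................
207 .............................................
208 .............................................
209 .............................................
210 .............................................
211 .............................................
212 .............................................
213 .............................................
214 .............................................
215 .............................................
wrist top row 228
-10 0 [317.1 236.8] [319.5 212.8]
-10 10 [317.1 242.3] [319.5 210.8]
-10 20 [317.1 248.4] [319.6 208.8]
-10 30 [317.1 255.1] [319.6 206.8]
-10 40 [317.1 262.6] [319.7 204.8]
0 0 [317.1 224.1] [317.2 210.9]
0 10 [317.1 229.1] [317.2 209. ]
0 20 [317.1 234.6] [317.3 207. ]
0 30 [317.1 240.7] [317.3 205. ]
0 40 [317.2 247.4] [317.3 203. ]
10 0 [317.1 211. ] [314.9 209.1]
10 10 [317.1 215.5] [315.  207.2]
10 20 [317.1 220.3] [315.  205.2]
10 30 [317.2 225.8] [315.  203.2]
10 40 [317.2 231.8] [315.  201.1]
```

Both views agree that the fingertip ends about 34 mm above the reported TCP (tip at z≈117 now, over the 108 mm peg). I'll go back behind the peg and descend to TCP z≈58 (tip ≈ 92), checking force and picture.

```bash
python3 -m inch '[{"xyz":[0,0,-6],"rot":[0,0,0]},{"xyz":[-4,14,-12],"rot":[0,0,0]},{"xyz":[-8,32,-12],"rot":[0,0,0]},{"xyz":[-11,48,-12],"rot":[0,0,0]},{"xyz":[-13,57,-8],"rot":[0,0,0]},{"xyz":[-13,57,0],"rot":[0,0,0]},{"xyz":[-13,57,8],"rot":[0,0,0]},{"xyz":[-13,57,14],"rot":[0,0,0]},{"xyz":[-13,57,19],"rot":[0,0,0]},{"xyz":[-13,57,23],"rot":[0,0,0]},{"xyz":[-13,57,25],"rot":[0,0,0]},{"xyz":[-13,57,25],"rot":[0,0,0]}]' 255; python3 look.py w4 130 180; python3 - <<'E'
from h import *
w=cv2.imread('pics/w4.png');s=ctrl.get_image('scene')[:,:,::-1].copy();cv2.imwrite('pics/s4.png',s)
mw=ctrl.camera_model('wrist');T=ctrl.get_obs()['ee_pos']
f=lambda i,a,b,c,d:cv2.resize(i[a:b,c:d],(400,300),interpolation=cv2.INTER_CUBIC)
cv2.imwrite('pics/c3.png',np.hstack([np.clip(f(w,150,285,230,410).astype(int)*1.7,0,255),f(s,150,250,260,394)]).astype(np.uint8))
E
```

```text
t: 5.93
ee_pos: [461.4, -54.1, 57.7]
orientation: [-3.141, -0.001, 0.002]
ft_force: [0.3, 0.5, -0.1]
width: 0.5
grasp_force: 0.0
(array([516.13746077, -35.10310337]), np.float64(73.59912950324477), 135)
index (np.float64(160.38792877085376), np.float32(106.39986))
t 5.9333 finger ang -160.84723308486807 57.85201929842213
```

View pics/c3.png

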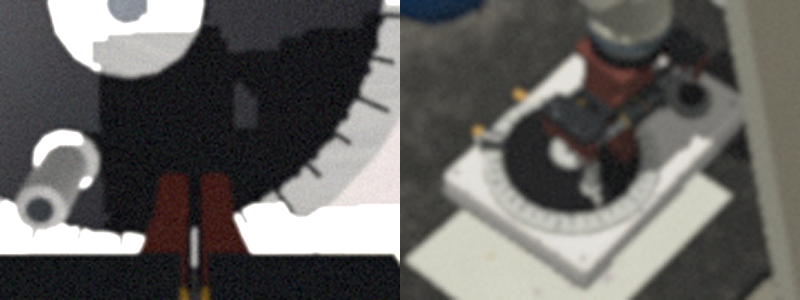

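No contact and zero force at TCP z 57.7, below the 70 mm dial face, so the offset is confirmed. Tip is at about 92 and level with the peg. Pushing along the arc now.

```bash
python3 -m inch '[{"xyz":[-0.5,-5,2],"rot":[0,0,0]},{"xyz":[-0.5,-9,3],"rot":[0,0,0]},{"xyz":[-1,-13,3],"rot":[0,0,0]},{"xyz":[-1.2,-16,3],"rot":[0,0,0]},{"xyz":[-1.4,-18,3],"rot":[0,0,0]},{"xyz":[-1.4,-20,3],"rot":[0,0,0]},{"xyz":[-1.3,-22,3],"rot":[0,0,0]},{"xyz":[-1.2,-24,3],"rot":[0,0,0]},{"xyz":[-0.9,-26,3],"rot":[0,0,0]},{"xyz":[-0.6,-28,3],"rot":[0,0,0]},{"xyz":[-0.2,-30,3],"rot":[0,0,0]},{"xyz":[0.3,-32,3],"rot":[0,0,0]}]' 255; python3 look.py w5 120 180 165 160 155 150 145 140 135 130 125 120
```

```text
t: 7.03
ee_pos: [462.1, -22.5, 55.4]
orientation: [3.141, -0.0, 0.0]
ft_force: [-0.0, -2.9, 0.2]
width: 0.2
grasp_force: 1.2
(array([516.10552182, -34.47475531]), np.float64(73.46218529088237), 147)
index (np.float64(156.04338615302555), np.float32(113.100586))
t 7.0333 finger ang 166.7943771417992 55.35355201292105
165.0 [-0.2 -1.8]
160.0 [ 1.3 -6.5]
155.0 [  3.1 -11. ]
150.0 [  5.4 -15.4]
145.0 [  8.  -19.5]
140.0 [ 11.  -23.4]
135.0 [ 14.3 -27. ]
130.0 [ 17.9 -30.3]
125.0 [ 21.8 -33.2]
120.0 [ 25.9 -35.9]
```

Contact shows at 2.9 N, so it is pushing the peg. I'll continue.

```bash
python3 -m inch '[{"xyz":[0.3,-3,0],"rot":[0,0,0]},{"xyz":[1.3,-6.5,0],"rot":[0,0,0]},{"xyz":[2.1,-9,0],"rot":[0,0,0]},{"xyz":[3.1,-11.5,0],"rot":[0,0,0]},{"xyz":[4.2,-13.5,0],"rot":[0,0,0]},{"xyz":[5.4,-15.5,0],"rot":[0,0,0]},{"xyz":[6.7,-17.5,0],"rot":[0,0,0]},{"xyz":[8,-19.5,0],"rot":[0,0,0]},{"xyz":[9.5,-21.5,0],"rot":[0,0,0]},{"xyz":[11,-23.4,0],"rot":[0,0,0]},{"xyz":[12.6,-25.3,0],"rot":[0,0,0]},{"xyz":[14.3,-27,0],"rot":[0,0,0]}]' 255; python3 look.py w6 90 150 130 125 120 115 110 105 100 95 90
```

```text
t: 8.08
ee_pos: [476.2, 4.8, 55.3]
orientation: [-3.141, 0.0, 0.001]
ft_force: [-2.6, -0.0, 0.1]
width: 0.3
grasp_force: 1.0
(array([516.33199837, -33.95809944]), np.float64(73.46646534347164), 131)
index (np.float64(113.48454331229013), np.float32(130.79385))
t 8.0833 finger ang 134.93302503343244 56.37781016360494
130.0 [ 3.8 -3. ]
125.0 [ 7.7 -6. ]
120.0 [11.8 -8.6]
115.0 [ 16.2 -10.8]
110.0 [ 20.7 -12.7]
105.0 [ 25.3 -14.2]
100.0 [ 30.1 -15.2]
95.0 [ 34.9 -15.9]
90.0 [ 39.8 -16.1]
```

Index is at 113.5°, so the dial is following.

```bash
python3 -m inch '[{"xyz":[2,-1.5,0],"rot":[0,0,0]},{"xyz":[4.5,-3.5,0],"rot":[0,0,0]},{"xyz":[7.5,-5.8,0],"rot":[0,0,0]},{"xyz":[10.3,-7.7,0],"rot":[0,0,0]},{"xyz":[13.2,-9.3,0],"rot":[0,0,0]},{"xyz":[16.2,-10.8,0],"rot":[0,0,0]},{"xyz":[19.2,-12.1,0],"rot":[0,0,0]},{"xyz":[22.2,-13.3,0],"rot":[0,0,0]},{"xyz":[25.3,-14.2,0],"rot":[0,0,0]},{"xyz":[28.5,-14.9,0],"rot":[0,0,0]},{"xyz":[31.7,-15.5,0],"rot":[0,0,0]},{"xyz":[34.9,-15.9,0],"rot":[0,0,0]}]' 255; python3 look.py w7 45 110 90 85 80 75 70 65 60 55 50
```

```text
t: 9.13
ee_pos: [511.4, 20.5, 55.4]
orientation: [-3.142, 0.0, 0.0]
ft_force: [-2.0, 0.2, -0.3]
width: 0.3
grasp_force: 1.1
(array([516.65173016, -33.00386197]), np.float64(74.19812992157672), 97)
index (np.float64(74.11069719864545), np.float32(133.11533))
t 9.1333 finger ang 94.68655185930643 55.7520442706449
90.0 [ 4.6 -0.4]
85.0 [ 9.4 -0.2]
80.0 [14.3  0.4]
75.0 [19.   1.5]
70.0 [23.7  2.9]
65.0 [28.2  4.8]
60.0 [32.6  7.1]
55.0 [36.7  9.7]
50.0 [40.6 12.7]
```

```bash
python3 -m inch '[{"xyz":[2,-0.3,0],"rot":[0,0,0]},{"xyz":[4.6,-0.4,0],"rot":[0,0,0]},{"xyz":[7.3,-0.3,0],"rot":[0,0,0]},{"xyz":[10,-0.2,0],"rot":[0,0,0]},{"xyz":[12.7,0.2,0],"rot":[0,0,0]},{"xyz":[15.3,0.6,0],"rot":[0,0,0]},{"xyz":[17.9,1.2,0],"rot":[0,0,0]},{"xyz":[20.4,1.9,0],"rot":[0,0,0]},{"xyz":[22.8,2.6,0],"rot":[0,0,0]},{"xyz":[25,3.4,0],"rot":[0,0,0]},{"xyz":[27,4.3,0],"rot":[0,0,0]},{"xyz":[28.2,4.8,0],"rot":[0,0,0]}]' 255; python3 look.py w8 20 80 65 62 60 58 56 54 52 50; python3 - <<'E'
from rd import *
im=cv2.imread('pics/w8.png');m=ctrl.camera_model('wrist')
d,b=prof(im,m,[516.3,-34.5],64,74,70);d2,b2=prof(im,m,[516.3,-34.5],82,104,69)
k=(d>=20)&(d<=70);print(b[k][::8].round());print(b2[k][::8].round())
E
```

```text
t: 10.18
ee_pos: [539.9, 15.6, 55.5]
orientation: [-3.142, 0.0, -0.001]
ft_force: [0.0, 1.4, -0.1]
width: 0.1
grasp_force: 0.9
(array([517.97825197, -33.29269268]), np.float64(74.00886172831302), 85)
index (np.float64(42.5843652661915), np.float32(145.23624))
t 10.1833 finger ang 64.69729795082192 56.03328398061201
65.0 [-0.3 -0.1]
62.0 [2.3 1.2]
60.0 [4.1 2.2]
58.0 [5.7 3.2]
56.0 [7.4 4.2]
54.0 [9.  5.4]
52.0 [10.5  6.5]
50.0 [12.   7.8]
[ 20.  24.  21.  20.  16.  15.  15.  15.  18.  17.  49. 145.  91.  13.
  16.  14.  14.  14.  14.  14.  15.  14.  14.  14.  16.  16.]
[231. 189. 146. 110.  91. 170. 236. 105. 103. 163. 171. 160. 145. 170.
 172. 179. 193. 196. 222. 233. 242. 244. 245. 247. 245. 244.]
```

Index 42.6°, clip about 32° in the same picture. I'll advance 8°, slowly.

```bash
cat > cmp.py <<'E'
from rd import *
import sys
m=ctrl.camera_model('wrist');im=ctrl.get_image('wrist')[:,:,::-1].copy();cv2.imwrite(f'pics/{sys.argv[1]}.png',im)
o=ctrl.get_obs();print(o['t'],o['ee_pos'].round(1))
for c in([516.,-35.1],[516.3,-34],dial(im,m,np.array([516,-35.1]))[0]):
    d,b=prof(im,m,c,66,74,70,.1);d2,b2=prof(im,m,c,82,102,69,.1)
    i,j=peak(d,b,22,45),peak(d2,b2,27,37);print(np.round(c,1),'index',i,'clip',j,'diff',i[0]-j[0])
E
python3 -m inch '[{"xyz":[1,0.4,0],"rot":[0,0,0]},{"xyz":[2,0.9,0],"rot":[0,0,0]},{"xyz":[3,1.5,0],"rot":[0,0,0]},{"xyz":[4,2.1,0],"rot":[0,0,0]},{"xyz":[5,2.7,0],"rot":[0,0,0]},{"xyz":[5.8,3.2,0],"rot":[0,0,0]},{"xyz":[6.4,3.6,0],"rot":[0,0,0]},{"xyz":[6.8,3.8,0],"rot":[0,0,0]},{"xyz":[6.8,3.8,0],"rot":[0,0,0]},{"xyz":[6.8,3.8,0],"rot":[0,0,0]}]' 255; python3 cmp.py w9
```

```text
t: 11.07
ee_pos: [546.3, 11.8, 55.4]
orientation: [3.142, -0.0, 0.0]
ft_force: [0.7, 1.7, -0.6]
width: 0.7
grasp_force: 0.7
11.1167 [546.3  11.8  55.4]
[516.  -35.1] index (np.float64(36.16026726517309), np.float32(145.26477)) clip (np.float64(31.691354391296716), np.float32(189.50362)) diff 4.4689128738763735
[516.3 -34. ] index (np.float64(35.57333240501676), np.float32(145.19434)) clip (np.float64(31.209093084625742), np.float32(192.22766)) diff 4.364239320391015
[517.8 -33.5] index (np.float64(35.94789371869439), np.float32(138.6488)) clip (np.float64(31.43635642676099), np.float32(198.09428)) diff 4.511537291933397
```

```bash
python3 -m inch '[{"xyz":[0.8,0.5,0],"rot":[0,0,0]},{"xyz":[1.6,1.1,0],"rot":[0,0,0]},{"xyz":[2.3,1.6,0],"rot":[0,0,0]},{"xyz":[2.9,2.1,0],"rot":[0,0,0]},{"xyz":[3.3,2.4,0],"rot":[0,0,0]},{"xyz":[3.3,2.4,0],"rot":[0,0,0]},{"xyz":[3.3,2.4,0],"rot":[0,0,0]}]' 255; python3 cmp.py w10
```

```text
t: 11.7
ee_pos: [549.6, 9.3, 55.4]
orientation: [3.142, -0.0, 0.0]
ft_force: [0.3, 1.1, 0.4]
width: 0.5
grasp_force: 0.6
11.75 [549.5   9.4  55.4]
[516.  -35.1] index (np.float64(32.916842559989135), np.float32(145.55524)) clip (np.float64(31.667911214762114), np.float32(176.9491)) diff 1.248931345227021
[516.3 -34. ] index (np.float64(32.29578289529517), np.float32(145.16296)) clip (np.float64(31.184419723767856), np.float32(179.46465)) diff 1.1113631715273122
[518.1 -33.5] index (np.float64(32.74658679386814), np.float32(137.2738)) clip (np.float64(31.526891202950033), np.float32(186.50134)) diff 1.219695590918107
```

```bash
python3 -m inch '[{"xyz":[0.4,0.3,0],"rot":[0,0,0]},{"xyz":[0.8,0.7,0],"rot":[0,0,0]},{"xyz":[0.9,0.8,0],"rot":[0,0,0]},{"xyz":[0.9,0.8,0],"rot":[0,0,0]},{"xyz":[0.9,0.8,0],"rot":[0,0,0]}]' 255; python3 cmp.py w11
```

```text
t: 12.17
ee_pos: [550.4, 8.6, 55.4]
orientation: [3.142, -0.0, 0.0]
ft_force: [-0.2, 1.7, -0.0]
width: 0.4
grasp_force: 0.8
12.2167 [550.4   8.6  55.4]
[516.  -35.1] index (np.float64(31.87493955566545), np.float32(147.78925)) clip (np.float64(31.65284239989608), np.float32(163.19951)) diff 0.22209715576936873
[516.3 -34. ] index (np.float64(31.301684430693612), np.float32(145.27747)) clip (np.float64(31.167796992246785), np.float32(165.52478)) diff 0.13388743844682693
[518.1 -33.6] index (np.float64(31.777118694815563), np.float32(136.77936)) clip (np.float64(31.51814813841589), np.float32(172.55928)) diff 0.2589705563996745
```

Aligned to about 0.2°. I'll back off, rise and check from a clear view.

```bash
python3 -m inch '[{"xyz":[-2,-1.5,0],"rot":[0,0,0]},{"xyz":[-6,-5,0],"rot":[0,0,0]},{"xyz":[-9,-8,-5],"rot":[0,0,0]},{"xyz":[-10,-9,-20],"rot":[0,0,0]},{"xyz":[-10,-9,-45],"rot":[0,0,0]},{"xyz":[-20,0,-75],"rot":[0,0,0]},{"xyz":[-45,15,-105],"rot":[0,0,0]},{"xyz":[-75,35,-125],"rot":[0,0,0]},{"xyz":[-105,55,-135],"rot":[0,0,0]},{"xyz":[-125,68,-135],"rot":[0,0,0]},{"xyz":[-130,71,-135],"rot":[0,0,0]},{"xyz":[-130,71,-135],"rot":[0,0,0]}]' 255; python3 -m inch '[{"xyz":[0,0,0],"rot":[0,0,0]},{"xyz":[0,0,0],"rot":[0,0,0]},{"xyz":[0,0,0],"rot":[0,0,0]},{"xyz":[0,0,0],"rot":[0,0,0]}]'; python3 cmp.py w12; python3 - <<'E'
from h import *
im=cv2.imread('pics/w12.png');m=ctrl.camera_model('wrist');o=ctrl.get_obs()
# button: dark cap, clip
u0,v0=px(m,[[473,-188,62]])[0].astype(int);print(u0,v0)
g=cv2.medianBlur(im,3).max(2)
r=50;g=g[max(v0-r,0):v0+r,u0-r:u0+r]
N,l,s,c=cv2.connectedComponentsWithStats((g<45).astype(np.uint8))
for i in range(1,N):
    if 200<s[i,4]<4000:
        u,v=c[i][0]+u0-r,c[i][1]+max(v0-r,0)
        p=onz(m,u,v,65);print(s[i],u,v,p,(np.array([1,-1])*(p-o['ee_pos'][:2])).round(1))
a=cv2.resize(im[0:170,210:300+190],None,fx=2.8,fy=2.8,interpolation=cv2.INTER_CUBIC)
cv2.imwrite('pics/c4.png',a)
E
```

```text
t: 13.22
ee_pos: [419.2, -62.7, 190.9]
orientation: [3.141, -0.003, 0.001]
ft_force: [0.1, -0.5, -0.3]
width: 0.3
grasp_force: 0.0
t: 13.55
ee_pos: [421.0, -61.9, 190.0]
orientation: [-3.141, -0.001, 0.001]
ft_force: [0.2, 0.4, -0.7]
width: 0.5
grasp_force: 0.0
13.6 [420.8 -61.9 190. ]
[516.  -35.1] index (np.float64(32.00232041714022), np.float32(225.05444)) clip (np.float64(31.783178271279088), np.float32(235.95679)) diff 0.2191421458611309
[516.3 -34. ] index (np.float64(31.430633310692205), np.float32(231.7926)) clip (np.float64(31.292523889017534), np.float32(233.29544)) diff 0.13810942167467033
[515.7 -35.2] index (np.float64(31.940660604173654), np.float32(222.09595)) clip (np.float64(31.755613606202107), np.float32(236.72832)) diff 0.185046997971547
431 139
[   6    0   94  100 2237] 451.7036209208762 163.3835493965132 [ 446.64846844 -212.55548186] [ 25.9 150.6]
[ 38  28  31  29 698] 434.17048710601716 131.445558739255 [ 481.44893702 -189.11588327] [ 60.7 127.2]
```

View pics/c4.png

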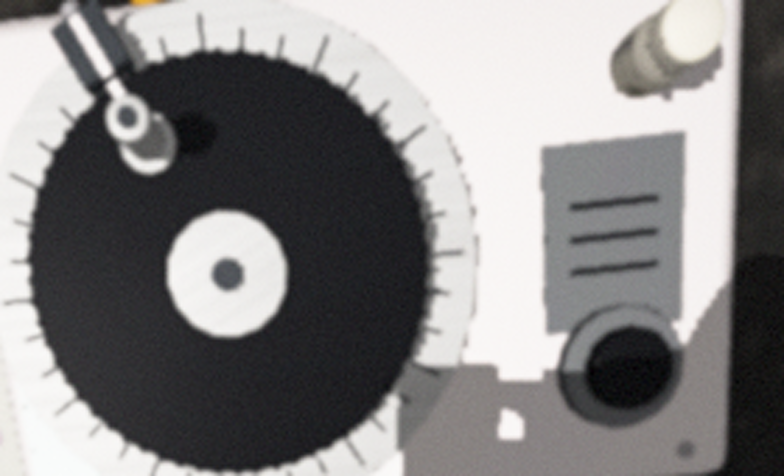

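The picture shows the index line running straight into the clip line at crop (118,85), and the button cap at (630,367), i.e. world (481,-189); its 157.7 mm from the axis matches the 158 expected. Going over the button.

```bash
python3 -m inch '[{"xyz":[8,16,0],"rot":[0,0,0]},{"xyz":[22,46,0],"rot":[0,0,0]},{"xyz":[36,76,5],"rot":[0,0,0]},{"xyz":[50,105,15],"rot":[0,0,0]},{"xyz":[58,122,35],"rot":[0,0,0]},{"xyz":[60,127,60],"rot":[0,0,0]},{"xyz":[60,127,85],"rot":[0,0,0]},{"xyz":[60,127,107],"rot":[0,0,0]},{"xyz":[60,127,122],"rot":[0,0,0]},{"xyz":[60,127,132],"rot":[0,0,0]},{"xyz":[60,127,136],"rot":[0,0,0]},{"xyz":[60,127,136],"rot":[0,0,0]}]' 255; python3 -m inch '[{"xyz":[0,0,2],"rot":[0,0,0]},{"xyz":[0,0,4],"rot":[0,0,0]},{"xyz":[0,0,6],"rot":[0,0,0]},{"xyz":[0,0,8],"rot":[0,0,0]},{"xyz":[0,0,10],"rot":[0,0,0]},{"xyz":[0,0,12],"rot":[0,0,0]},{"xyz":[0,0,12],"rot":[0,0,0]}]'
```

```text
t: 14.6
ee_pos: [480.1, -189.0, 53.6]
orientation: [-3.141, -0.0, 0.002]
ft_force: [1.3, -0.3, 1.0]
width: 0.1
grasp_force: 0.0
t: 15.18
ee_pos: [480.1, -189.3, 42.1]
orientation: [-3.141, 0.0, 0.001]
ft_force: [-0.1, 1.3, 0.6]
width: 0.2
grasp_force: 0.0
```

```bash
python3 -m inch '[{"xyz":[0,0,1],"rot":[0,0,0]},{"xyz":[0,0,2],"rot":[0,0,0]},{"xyz":[0,0,3],"rot":[0,0,0]},{"xyz":[0,0,4],"rot":[0,0,0]},{"xyz":[0,0,5],"rot":[0,0,0]},{"xyz":[0,0,5],"rot":[0,0,0]}]'; python3 -m inch '[{"xyz":[0,0,1],"rot":[0,0,0]},{"xyz":[0,0,2],"rot":[0,0,0]},{"xyz":[0,0,3],"rot":[0,0,0]},{"xyz":[0,0,4],"rot":[0,0,0]},{"xyz":[0,0,4],"rot":[0,0,0]}]'; python3 -m inch '[{"xyz":[0,0,1],"rot":[0,0,0]},{"xyz":[0,0,2],"rot":[0,0,0]},{"xyz":[0,0,3],"rot":[0,0,0]},{"xyz":[0,0,3],"rot":[0,0,0]}]'
```

```text
t: 15.68
ee_pos: [480.2, -189.3, 37.2]
orientation: [-3.141, 0.0, 0.0]
ft_force: [0.7, -0.4, -0.3]
width: 0.5
grasp_force: 0.0
t: 16.1
ee_pos: [480.3, -189.4, 33.2]
orientation: [-3.142, 0.0, 0.0]
ft_force: [-0.8, -0.1, 0.5]
width: 0.6
grasp_force: 0.0
t: 16.43
ee_pos: [480.3, -189.4, 30.3]
orientation: [3.142, -0.0, 0.0]
ft_force: [-0.5, 0.2, 2.6]
width: 0.6
grasp_force: 1.4
```

Contact begins at TCP z≈31 (tip about 65, as expected). Pressing on until it bottoms out.

```bash
python3 -m inch '[{"xyz":[0,0,1],"rot":[0,0,0]},{"xyz":[0,0,2],"rot":[0,0,0]},{"xyz":[0,0,3],"rot":[0,0,0]},{"xyz":[0,0,3],"rot":[0,0,0]}]'; python3 -m inch '[{"xyz":[0,0,1],"rot":[0,0,0]},{"xyz":[0,0,2],"rot":[0,0,0]},{"xyz":[0,0,2],"rot":[0,0,0]},{"xyz":[0,0,2],"rot":[0,0,0]}]'
```

```text
t: 16.77
ee_pos: [480.3, -189.4, 27.3]
orientation: [-3.142, 0.0, -0.0]
ft_force: [-0.8, 1.3, 4.5]
width: 0.3
grasp_force: 2.3
t: 17.1
ee_pos: [480.4, -189.4, 26.7]
orientation: [3.141, -0.0, 0.0]
ft_force: [-5.0, 2.7, 21.1]
width: 0.4
grasp_force: 10.4
```

The button bottomed out: 21 N, TCP stalled at 26.7. Releasing, rising and rechecking the dial.

```bash
python3 -m inch '[{"xyz":[0,0,-3],"rot":[0,0,0]},{"xyz":[0,0,-8],"rot":[0,0,0]},{"xyz":[0,0,-20],"rot":[0,0,0]},{"xyz":[0,0,-45],"rot":[0,0,0]},{"xyz":[0,0,-75],"rot":[0,0,0]},{"xyz":[0,0,-110],"rot":[0,0,0]},{"xyz":[-10,-20,-140],"rot":[0,0,0]},{"xyz":[-25,-55,-160],"rot":[0,0,0]},{"xyz":[-40,-90,-165],"rot":[0,0,0]},{"xyz":[-55,-117,-165],"rot":[0,0,0]},{"xyz":[-60,-127,-165],"rot":[0,0,0]},{"xyz":[-60,-127,-165],"rot":[0,0,0]}]'; python3 -m inch '[{"xyz":[0,0,0],"rot":[0,0,0]},{"xyz":[0,0,0],"rot":[0,0,0]},{"xyz":[0,0,0],"rot":[0,0,0]},{"xyz":[0,0,0],"rot":[0,0,0]},{"xyz":[0,0,0],"rot":[0,0,0]},{"xyz":[0,0,0],"rot":[0,0,0]}]'; python3 cmp.py w13; python3 - <<'E'
import cv2
a,b=cv2.imread('pics/w12.png'),cv2.imread('pics/w13.png');print(cv2.absdiff(a,b)[:170].mean())
E
```

```text
t: 18.1
ee_pos: [419.1, -60.8, 190.4]
orientation: [-3.141, -0.004, 0.001]
ft_force: [-0.5, -0.0, -0.0]
width: 0.6
grasp_force: 0.0
t: 18.6
ee_pos: [420.5, -62.9, 190.1]
orientation: [-3.142, 0.002, 0.001]
ft_force: [0.1, 0.5, -0.2]
width: 0.2
grasp_force: 0.0
18.65 [420.4 -62.7 190.2]
[516.  -35.1] index (np.float64(32.04840060416742), np.float32(223.54541)) clip (np.float64(31.79871309070511), np.float32(235.34732)) diff 0.24968751346230889
[516.3 -34. ] index (np.float64(31.450534215397365), np.float32(230.89801)) clip (np.float64(31.309437278141004), np.float32(232.88472)) diff 0.14109693725636063
[515.7 -35.2] index (np.float64(31.970875057850133), np.float32(219.7591)) clip (np.float64(31.74915775563579), np.float32(236.24931)) diff 0.22171730221434416
5.716920955882353
```

The dial is still set to within 0.25° and the robot is clear, so I'm handing in.

```bash
python3 -c "from workcell import ctrl;print(ctrl.close_job())"
```

```text
the job is handed in; nothing more can be done
None
```

I handed the job in at about 18.7 s: the dial's index line sits within about 0.25° (roughly 0.3 mm) of the clip line, the start button was pressed to its stop (21 N) and released, and the robot is clear; the hand-in gave no verdict.

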